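# Close up the shoe-care chest

### The arm

A 6-joint arm with a two-finger parallel gripper is mounted at the origin on the work surface. World frame = base frame: x ahead of the robot, y to its left, z up, the work surface at z = 0. Lengths are in m, angles in rad, forces in N, time in s.
With the tool pointing down it reaches from about 0.275 to 0.825 m from the base axis. Payload 5.2 kg.
Tool frame: the origin (TCP) lies between the finger pads; the fingertips stand r.nose_length ahead of it and the grasp point (between the pads) lies 5 mm behind it (r.nose_length is the distance from the TCP to the fingertips, in m); x points along the fingers, z is the direction in which the jaws open and shut, and the axes are right-handed (so a half turn about x gives the same grasp; the last joint's range is limited). The gripper opens to 93 mm and grips with 3 to 60 N. Pads are 15 mm wide; open, the fingers measure 128 mm over their backs; the gripper's body (75 mm by 188 mm) begins 65 mm behind the grasp point.
Start: joints at [1.131, 0.259, 1.535, -0, 1.348, -0.203], TCP at [0.129, 0.535, 0.233] pointing down, gripper open.
Joint ranges: [-3.14, 3.14], [-0.91, 2.08], [0.19, 2.58], [-1.22, 4.36], [0.22, 2.71], [-3.12, 3.12]. Speed limits (rad/s): [2.57, 2.57, 3.14, 3.14, 3.14, 3.14].

### API

Orientations are given as a 3x3 rotation matrix whose columns are the frame's x, y, z axes.
In Python, from station import sense, get_image, r, find_in, outline_of, spot_point gives the robot as it stands. The module is installed in compiled form; this text tells all that it offers.
- The arm moves only by the shell command python3 -m jog 'ROWS'. ROWS is JSON, a list of rows, each an object of numbers: "fingers": the closure in counts, from 0 (fully open) to 255 (shut); "tx", "ty", "tz": the shift along the tool's x, y, z in mm; "yaw": the turn about the tool's x in rad. In form: [{"fingers": .., "tx": .., "ty": .., "tz": .., "yaw": ..}, ...]. A call has 1 to 20 rows; each row is the pose to reach, as a shift and turn from the pose commanded when the call began, along the tool's axes at that moment; what a row does not reach only later rows make up. A row lasts 1/8 s, in which the tool goes at most 62.5 mm and 10.7 degrees, less where a joint would pass 70% of its speed; a pose out of reach is approached as far as the arm can. A call with a gripper value outside its range is refused whole. The fingers move at their own pace and stop on an object; the grip force is fixed at half the most. Time passes only in rows, so rows that repeat a pose let the fingers close. It gives the time, the measured TCP pose, the force and the opening at its end, in the units of the state.
- sense(): the state, without advancing time (a new reading comes with each control period).
- get_image(name): name is "scene" or "side" or "wrist"; returns a dict with "img" (384x512x3 uint8, blue, green, red), "range_z" (384x512 float32, m along the optical axis (not along the pixel's ray), 0 where there is no reading), "camera_matrix" (3x3 intrinsics, pixels), "D" ([k1, k2, p1, p2, k3] as OpenCV has them; the pictures are not rectified), "origin" and "orientation" of the camera in the world; the wrist camera has in their place "mount" (4x4, takes a point from camera to tool coordinates, whose origin is the TCP and whose axes are the tool frame's). Camera axes: x right, y up, looking along -z (the intrinsics and any distortion apply to the point x, -y, -z); pixel columns grow to the right and rows downward; lengths in m; the calibration is good to about 2 mm. A picture is of the moment at which its call begins: read the wrist's pose just before it.
- r.job_done(): hands the job in, once; it reports no verdict.
Trained networks look in a picture, given as the dict that the camera call returned (one of the last four; its "shot" number tells which), for a name from the list of things; names that differ only in an ending like _2 or _b are one class to them, and where a whole thing is asked for, a point or a joint stands for the part that bears it (a point fixed in the world has none). Each returns a list of dicts, best first, with "p" (0 to 1); they miss things now and then, are a little off and sometimes report something else, mostly with a low value. They report only what shows in the picture. A call takes as long as a camera call.
- find_in(label, picture): "rect" ([left, top, right, bottom] in pixels, round what is visible of it).
- outline_of(label, picture): "region" (384x512 bool, what is visible of it) and "rect" ([left, top, right, bottom] in pixels, round what is visible of it).
- spot_point(label, picture): "uv" ([column, row] in pixels: a listed point, or the origin of a listed thing).
The state is a dict: "t": time; "joint_pos": joint angles; "joint_velocities": joint speeds; "joint_efforts": joint torques, N m; "ee_pos": TCP position; "orientation": TCP orientation; "force": force on the tool from outside, world axes, zero at the start; "ft_torque": the same for the moment, N m; "gripper_width": opening from 0.0 (shut) to 1.0 (fully open).
Only numpy, scipy, OpenCV 4.12 (cv2) and the standard library are available. Lean on these libraries where they do the work, as an engineer would, in place of code of your own. Each camera call takes 0.05 s, during which the arm holds its last target. There are 200 camera calls.

### The job

The wooden shoe-care chest on the hall table has been left open: with the fingertips, push both of its drawers fully home and push its lid down until it is fully shut. Push gently, without slamming; pull nothing further open, pick nothing up, leave the tins and the brush lying in the chest, and do not disturb the things around it.

Things in the scene. Friction and masses are not known exactly. Their poses are not given: they have to be found in the camera images.
- chest: Wooden shoe-care chest, fixed to the table: 340 wide (y) x 200 deep (x) x 146 mm high to the rim, plus a 12 mm lid. Origin: centre of its underside, on the table; x from the front (drawer side, faces the robot) to the back, y to the left drawer, z up. Carcass front at x = -100 mm. Two drawers below (to z = 70 mm), each with a loose tin; above, under the lid, a 65 mm deep compartment with a brush.
- lid (a joint): Lid angle, rad: 0 = shut, flat on the rim; grows as its front edge rises about the hinge on the chest's far rim. Starts at 0.6 to 1.1. Friction hinges hold it at any angle; pushing it down at the front edge takes 1 to 4 N. Flat board, 200 mm from hinge to front edge, 344 wide, 12 mm thick: its outer (upper) face lies 12 mm outside the hinge's plane.
- lid_hinge (a point): Fixed point in the middle of the lid's hinge line, on the chest's far upper rim (chest x = +100 mm, z = 146 mm); axes as the chest's, the hinge line is its y.
- lid_edge (a point): Middle of the lid's free (front) edge, on its outer (upper) face; moves with the lid. Axes: x from the edge towards the hinge along the lid, y along the edge, z out of the lid's outer face. When shut it is at chest x = -100 mm, z = 158 mm.
- drawer_left (a joint): How far the left drawer (chest +y side) is out, m: 0 = fully home; grows towards the robot (chest -x). Starts at 0.05 to 0.08, stays where left; about 2 N pushes it, to a firm stop at 0. Front board 162 wide x 58 high x 12 mm thick, centred at chest y = +82.5 mm, z = 41 mm; its face is at chest x = -112 mm when home.
- drawer_right (a joint): The same for the right drawer, centred at chest y = -82.5 mm.
- knob_left (a point): Centre of the flat outer end of the left drawer's brass knob (24 mm diameter, sticks out 26 mm from the middle of the front board, 41 mm above the table); moves with the drawer. Axes as the chest's.
- knob_right (a point): The same for the right drawer's knob.
- tin_black: Bystander: black-lidded polish tin, 72 mm diameter x 24 mm, lying loose in the left drawer (its floor is 23 mm above the table). Origin: centre of the underside.
- tin_red: Bystander: the same with a red lid, in the right drawer.
- brush: Bystander: shoe brush, 52 x 165 x 44 mm, bristles down, lying loose in the compartment under the lid (floor 81 mm above the table). Origin: centre of the underside, long along its y.
- jar: Bystander: small amber cream jar with a black cap, 54 mm diameter x 50 mm, standing on the table beside the chest, near its front. Origin: centre of the underside.
- spray: Bystander: blue spray can with a white cap, 52 mm diameter x 180 mm, standing on the table on the other side. Origin: centre of the underside.
- shoe_tree: Bystander: cedar shoe tree, about 235 x 66 mm, 80 mm high at its brass knob, lying on the table. Origin: on the underside, behind the toe block; toe along +x.
- shoehorn: Bystander: red plastic shoehorn, 240 x 44 x 12 mm, lying on the table. Origin: on the underside, where blade (+x) and grip (-x) meet.
- key_bowl: Bystander: blue bowl holding keys, 136 mm diameter x 42 mm, standing on the table. Origin: centre of the underside.

How it is judged:
By the outcome, as a careful person would: the job done as asked, in the order asked, and still so for the second after the job is handed in, with the robot touching nothing.
It also fails if it takes over 59 s, if anything falls off the work surface, if the arm or the gripper's body presses on something with over 40 N, if the wrist force passes 120 N, or if a joint passes its speed limit or range.

## Working session

There is one attempt and no reset: what is moved stays moved. The work goes in short steps, Python scripts to look and compute and a shell command to move; the robot and the scene stay as the last step left them, time stands still between calls to the robot, and variables do not carry over. Pictures are saved under pics/ and viewed, about 8 in all and at most 12, crops included, and the job is handed in when it is done.

```bash
mkdir -p pics; cat > h.py <<'E'
import numpy as np, cv2
from station import sense, get_image, r, find_in, outline_of, spot_point
def pose(p,s=None):
    if 'mount' in p:
        T=np.eye(4);T[:3,:3]=np.array(s['orientation']);T[:3,3]=s['ee_pos'];T=T@np.array(p['mount']);return T[:3,:3],T[:3,3]
    return np.array(p['orientation']),np.array(p['origin'])
def ray(p,uv,s=None):
    R,o=pose(p,s)
    n=cv2.undistortPoints(np.array(uv,float).reshape(-1,1,2),np.array(p['camera_matrix']),np.array(p['D'])).reshape(-1,2)
    return o,np.c_[n[:,0],-n[:,1],-np.ones(len(n))]@R.T
def pts(p,uv,s=None):
    o,d=ray(p,uv,s);uv=np.array(uv).reshape(-1,2).round().astype(int)
    return o+d*p['range_z'][uv[:,1].clip(0,383),uv[:,0].clip(0,511)][:,None]
E
python3 - <<'E'
from h import *
np.set_printoptions(precision=4,suppress=True)
s=sense();print(s['t'],s['ee_pos'],s['orientation'],s['gripper_width'],r.nose_length)
ims=[]
for c in ['scene','side']:
    p=get_image(c);ims.append(p['img'].copy());print(c,p['origin'])
    for l in ['knob_left','knob_right','lid_hinge','lid_edge','chest','jar','spray','shoe_tree','shoehorn','key_bowl','tin_black','tin_red','brush']:
        f=spot_point(l,p)
        if f: print(l,round(f[0]['p'],2),np.round(f[0]['uv']),pts(p,f[0]['uv'])[0])
    for l in ['lid','drawer_left','drawer_right']:
        f=outline_of(l,p)
        if f:
            m=f[0]['region']&(p['range_z']>0);v,u=np.nonzero(m);P=pts(p,np.c_[u,v])
            c0=np.median(P,0);print(l,f[0]['p'],f[0]['rect'],len(P),c0,np.percentile(P,2,0),np.percentile(P,98,0))
            if l=='lid':
                for _ in range(3):
                    n=np.linalg.svd(P-P.mean(0),full_matrices=False)[2][2];e=abs((P-P.mean(0))@n);P=P[e<max(.004,np.median(e)*2)]
                print(' plane',n,P.mean(0),len(P))
cv2.imwrite('pics/a.png',cv2.resize(np.vstack(ims),(400*2,600*2))[:, :] if 0 else cv2.resize(np.hstack(ims),(800,300)))
cv2.imwrite('pics/scene.png',ims[0]);cv2.imwrite('pics/side.png',ims[1])
E
```

```text
0.0 [0.1288 0.5342 0.2318] [[-0.0008 -0.9721  0.2346]
 [-0.0017  0.2346  0.9721]
 [-1.      0.0004 -0.0018]] 1.0005596176708647 0.014
scene [ 0.4992 -0.3252  1.2186]
knob_left 0.69 [218. 235.] [ 0.4293 -0.0668  0.0495]
knob_right 0.9 [233. 289.] [ 0.4516 -0.2431  0.0504]
lid_hinge 0.79 [313. 216.] [ 0.7194 -0.084   0.1746]
lid_edge 0.76 [274. 222.] [ 0.5923 -0.1074  0.2846]
chest 0.7 [285. 240.] [ 0.6124 -0.1603  0.2796]
jar 0.81 [206. 201.] [0.4059 0.0551 0.0475]
spray 0.52 [264. 336.] [ 0.521  -0.3843  0.1762]
shoe_tree 0.58 [206. 161.] [ 0.4221  0.2185 -0.0003]
shoehorn 0.77 [262. 376.] [ 0.4969 -0.5047  0.0017]
key_bowl 0.87 [308. 318.] [ 0.6694 -0.3654  0.0077]
tin_black 0.72 [241. 229.] [ 0.5057 -0.0611  0.0527]
tin_red 0.81 [261. 272.] [ 0.5464 -0.2076  0.0487]
lid 0.68 [248.1, 166.0, 343.6, 287.3] 5545 [ 0.6581 -0.1147  0.2326] [ 0.5687 -0.2674  0.1603] [0.7578 0.0559 0.2853]
 plane [0.632  0.1611 0.758 ] [ 0.6625 -0.1107  0.2276] 5344
drawer_left 0.75 [215.4, 205.1, 254.4, 258.3] 748 [ 0.4791 -0.0609  0.027 ] [ 0.4448 -0.1386  0.0183] [0.5289 0.0121 0.073 ]
drawer_right 0.9 
[... 359 characters left out ...]
.89 [298. 226.] [ 0.5515 -0.1718  0.1077]
jar 0.76 [212. 235.] [0.3879 0.0453 0.0371]
spray 0.73 [348. 294.] [ 0.51   -0.4051  0.0149]
shoe_tree 0.72 [189. 210.] [ 0.4362  0.209  -0.0006]
shoehorn 0.93 [374. 322.] [ 0.4842 -0.5194  0.0055]
key_bowl 0.58 [366. 260.] [ 0.663  -0.3761  0.007 ]
tin_black 0.64 [262. 238.] [ 0.4668 -0.0986  0.0704]
tin_red 0.64 [302. 249.] [ 0.5336 -0.2082  0.0436]
brush 0.81 [314. 211.] [ 0.6327 -0.1755  0.1152]
drawer_left 0.77 [231.3, 210.7, 286.9, 255.3] 1093 [ 0.4712 -0.0692  0.0436] [ 0.4364 -0.1433  0.0028] [0.5626 0.0227 0.0731]
drawer_right 0.93 [273.9, 232.3, 331.8, 276.7] 1384 [ 0.494  -0.2395  0.0366] [ 0.4558 -0.309   0.0134] [ 0.6036 -0.1454  0.0718]
```

View pics/scene.png

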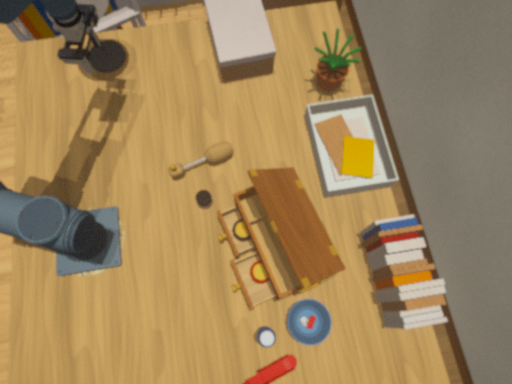

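View pics/side.png

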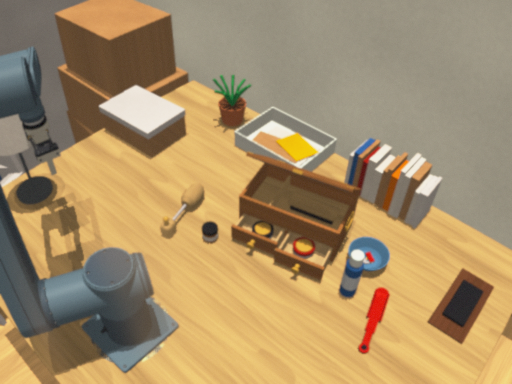

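The scene picture shows the open lid at about (295,225), knobs at about (220,237) and (236,289), jar (204,198) and spray (265,336). The side picture shows both drawers out, and its lid points were misdetected. Next I'll fit the chest pose.

```bash
cat > m.py <<'E'
from h import *
from scipy.optimize import least_squares
np.set_printoptions(precision=4,suppress=True)
p=get_image('scene');f=outline_of('lid',p)[0]
m=cv2.erode(f['region'].astype(np.uint8),np.ones((3,3)))>0
v,u=np.nonzero(m&(p['range_z']>0));P=pts(p,np.c_[u,v])
for _ in range(4):
    c=P.mean(0);n=np.linalg.svd(P-c,full_matrices=False)[2][2];e=abs((P-c)@n);P=P[e<.004]
n*=np.sign(n[2]);lid=np.arccos(n[2]);yn=np.arctan2(n[1],n[0])
# in-plane rectangle
ey=np.cross([0,0,1],n);ey/=np.linalg.norm(ey);ex=np.cross(ey,n)
q=np.c_[(P-c)@ex,(P-c)@ey];R=cv2.minAreaRect((q*1000).astype(np.float32));print('lid',lid,'yaw normal',yn,'rect',R)
X=np.array([np.cos(yn),np.sin(yn),0]);Y=np.array([-X[1],X[0],0])
h=c-n*.012;h=h+X*((.146-h[2])*-n[2]/(n@X)*-1)*-1+np.array([0,0,.146-h[2]])
print('check',n@(h-c)+.012)
a=(P-c)@ey;b=np.percentile(a,[.5,99.5]);mid=b.mean();print('width',b[1]-b[0])
cx=((h-.1*X)@X);cy=(c@Y)+mid;print('chest',cx*X+cy*Y)
obs=[]
for cam in ['scene','side']:
    if cam=='side':p=get_image(cam)
    for l in ['knob_left','knob_right','lid_hinge','lid_edge','chest']:
        g=spot_point(l,p)
        if g and g[0]['p']>.5 and not(cam=='side' and l[:3]=='lid'):
            o,d=ray(p,g[0]['uv']);obs.append((l,o,d[0]/np.linalg.norm(d[0]),cam))
def pt(l,s):
    x,y,w,li,dl,dr=s
    q={'knob_left':[-.138-dl,.0825,.041],'knob_right':[-.138-dr,-.0825,.041],'lid_hinge':[.1,0,.146],'chest':[0,0,0],
     'lid_edge':[.1-.2*np.cos(li)+.012*np.sin(li),0,.146+.2*np.sin(li)+.012*np.cos(li)]}[l]
    return np.array([x+q[0]*np.cos(w)-q[1]*np.sin(w),y+q[0]*np.sin(w)+q[1]*np.cos(w),q[2]])
def res(s):
    o=[np.cross(pt(l,s)-o,d)/(.012 if l=='chest' else .004) for l,o,d,_ in obs]
    return np.r_[np.concatenate(o),(s[2]-yn)/.02,(s[3]-lid)/.02]
C=cx*X+cy*Y
s=least_squares(res,[C[0],C[1],yn,lid,.05,.05],loss='soft_l1').x;print('fit x y yaw lid dl dr',s)
for l,o,d,cam in obs:print(cam,l,np.linalg.norm(np.cross(pt(l,s)-o,d))*1000)
for l in ['knob_left','knob_right','lid_edge']:print(l,pt(l,s))
E
python3 m.py
```

```text
lid 0.7103070212923034 yaw normal 0.24890899833339464 rect ((8.753372192382812, 7.3046112060546875), (340.3573303222656, 201.0741424560547), 89.54258728027344)
check 5.204170427930421e-17
width 0.3349161339942663
chest [ 0.6377 -0.1084  0.    ]
fit x y yaw lid dl dr [ 0.6357 -0.1059  0.2402  0.7211  0.0478  0.0726]
scene knob_left 0.5609835769960032
scene knob_right 12.576137417488809
scene lid_hinge 5.933615951844014
scene lid_edge 4.611044388785784
scene chest 6.848451194163998
side knob_left 4.44800222413454
side knob_right 5.515459427649435
side chest 6.523209817729333
knob_left [ 0.4356 -0.0699  0.041 ]
knob_right [ 0.4508 -0.2361  0.041 ]
lid_edge [ 0.5946 -0.1159  0.2871]
```

```bash
python3 -m jog '[{"fingers":255,"tx":0,"ty":-385,"tz":-547,"yaw":-0.484},{"fingers":255,"tx":0,"ty":-385,"tz":-547,"yaw":-0.484},{"fingers":255,"tx":0,"ty":-385,"tz":-547,"yaw":-0.484},{"fingers":255,"tx":0,"ty":-385,"tz":-547,"yaw":-0.484},{"fingers":255,"tx":0,"ty":-385,"tz":-547,"yaw":-0.484},{"fingers":255,"tx":0,"ty":-385,"tz":-547,"yaw":-0.484},{"fingers":255,"tx":0,"ty":-385,"tz":-547,"yaw":-0.484},{"fingers":255,"tx":0,"ty":-385,"tz":-547,"yaw":-0.484},{"fingers":255,"tx":0,"ty":-385,"tz":-547,"yaw":-0.484},{"fingers":255,"tx":0,"ty":-385,"tz":-547,"yaw":-0.484},{"fingers":255,"tx":0,"ty":-385,"tz":-547,"yaw":-0.484},{"fingers":255,"tx":0,"ty":-385,"tz":-547,"yaw":-0.484},{"fingers":255,"tx":0,"ty":-385,"tz":-547,"yaw":-0.484},{"fingers":255,"tx":0,"ty":-385,"tz":-547,"yaw":-0.484}]'
python3 - <<'E'
from h import *
np.set_printoptions(precision=4,suppress=True)
s=sense();print(s['t'],s['ee_pos'],s['orientation'],s['force'],s['gripper_width'])
p=get_image('wrist');cv2.imwrite('pics/w1.png',p['img'])
c=np.array([.637,-.107]);w=.247;A=np.array([[np.cos(w),np.sin(w)],[-np.sin(w),np.cos(w)]])
for l in ['knob_left','knob_right','lid_edge','jar','tin_black']:
    g=spot_point(l,p)
    if g:
        P=pts(p,g[0]['uv'],s)[0];o,d=ray(p,g[0]['uv'],s);Q=o+d[0]*(.041-o[2])/d[0][2];print(l,g[0]['p'],g[0]['uv'],P,'z41:',Q,'chest frame',A@(Q[:2]-c))
E
```

```text
t: 4.1
ee_pos: [0.3744, -0.0861, 0.2327]
orientation: [[-0.0, -0.969, -0.246], [0.0, -0.246, 0.969], [-1.0, 0.0, 0.0]]
force: [0.3, -1.0, -0.3]
gripper_width: 0.008
4.1 [ 0.3744 -0.0861  0.2327] [[-0.0001 -0.9692 -0.2462]
 [ 0.0003 -0.2462  0.9692]
 [-1.      0.      0.0003]] [ 0.2667 -0.9545 -0.3463] 0.007643597127899466
knob_left 0.67 [250.7, 217.0] [ 0.4294 -0.0743  0.0441] z41: [ 0.4305 -0.0741  0.041 ] chest frame [-0.1922  0.0824]
knob_right 0.6 [107.3, 199.6] [ 0.4484 -0.2411  0.0464] z41: [ 0.4506 -0.2433  0.041 ] chest frame [-0.2141 -0.0866]
lid_edge 0.15 [251.0, 216.3] [ 0.4299 -0.0739  0.04  ] z41: [ 0.4296 -0.074   0.041 ] chest frame [-0.1931  0.0828]
jar 0.94 [363.5, 206.5] [0.3835 0.0498 0.0473] z41: [0.3849 0.0526 0.041 ] chest frame [-0.2054  0.2164]
```

View pics/w1.png

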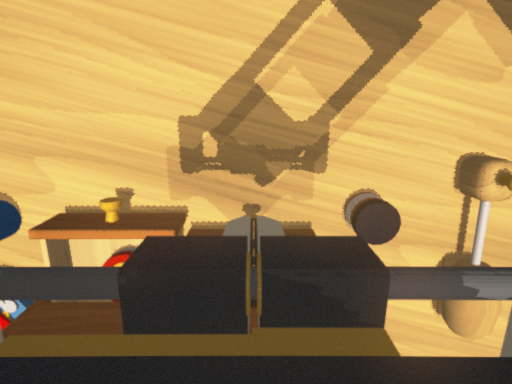

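The wrist picture shows the left knob at about (253,210), just ahead of the closed fingers. The right knob is at (110,205) and the jar at (372,215), clear of the path. The knob agrees with the fit, so I'll descend and push the left drawer.

```bash
python3 -m jog '[{"fingers":255,"tx":60,"ty":0,"tz":-2},{"fingers":255,"tx":120,"ty":0,"tz":-2},{"fingers":255,"tx":170,"ty":0,"tz":-2},{"fingers":255,"tx":190,"ty":-10,"tz":-2},{"fingers":255,"tx":190,"ty":-30,"tz":-2},{"fingers":255,"tx":190,"ty":-40,"tz":-2},{"fingers":255,"tx":190,"ty":-46,"tz":-2},{"fingers":255,"tx":190,"ty":-52,"tz":-2},{"fingers":255,"tx":190,"ty":-58,"tz":-2},{"fingers":255,"tx":190,"ty":-64,"tz":-2},{"fingers":255,"tx":190,"ty":-70,"tz":-2},{"fingers":255,"tx":190,"ty":-76,"tz":-2},{"fingers":255,"tx":190,"ty":-82,"tz":-2},{"fingers":255,"tx":190,"ty":-87,"tz":-2},{"fingers":255,"tx":190,"ty":-90,"tz":-2}]'
```

```text
validation failed for argument at $[0]...
```

```bash
python3 -m jog '[{"fingers":255,"tx":60,"ty":0,"tz":-2,"yaw":0},{"fingers":255,"tx":120,"ty":0,"tz":-2,"yaw":0},{"fingers":255,"tx":170,"ty":0,"tz":-2,"yaw":0},{"fingers":255,"tx":190,"ty":-10,"tz":-2,"yaw":0},{"fingers":255,"tx":190,"ty":-30,"tz":-2,"yaw":0},{"fingers":255,"tx":190,"ty":-40,"tz":-2,"yaw":0},{"fingers":255,"tx":190,"ty":-46,"tz":-2,"yaw":0},{"fingers":255,"tx":190,"ty":-52,"tz":-2,"yaw":0},{"fingers":255,"tx":190,"ty":-58,"tz":-2,"yaw":0},{"fingers":255,"tx":190,"ty":-64,"tz":-2,"yaw":0},{"fingers":255,"tx":190,"ty":-70,"tz":-2,"yaw":0},{"fingers":255,"tx":190,"ty":-76,"tz":-2,"yaw":0},{"fingers":255,"tx":190,"ty":-82,"tz":-2,"yaw":0},{"fingers":255,"tx":190,"ty":-87,"tz":-2,"yaw":0},{"fingers":255,"tx":190,"ty":-90,"tz":-2,"yaw":0}]'
```

```text
t: 6.28
ee_pos: [0.463, -0.0672, 0.0426]
orientation: [[0.0, -0.97, -0.245], [-0.0, -0.245, 0.97], [-1.0, -0.0, -0.0]]
force: [-1.6, 0.1, 0.8]
gripper_width: 0.007
```

```bash
python3 -m jog '[{"fingers":255,"tx":0,"ty":-3,"tz":0,"yaw":0},{"fingers":255,"tx":0,"ty":-6,"tz":0,"yaw":0},{"fingers":255,"tx":0,"ty":-8,"tz":0,"yaw":0},{"fingers":255,"tx":0,"ty":-10,"tz":0,"yaw":0},{"fingers":255,"tx":0,"ty":-11,"tz":0,"yaw":0},{"fingers":255,"tx":0,"ty":-12,"tz":0,"yaw":0}]'
```

```text
t: 7.02
ee_pos: [0.4743, -0.0643, 0.0426]
orientation: [[-0.0, -0.97, -0.245], [0.0, -0.245, 0.97], [-1.0, 0.0, 0.0]]
force: [-1.3, 0.8, -0.3]
gripper_width: 0.005
```

```bash
python3 -m jog '[{"fingers":255,"tx":0,"ty":-1,"tz":0,"yaw":0},{"fingers":255,"tx":0,"ty":-2,"tz":0,"yaw":0},{"fingers":255,"tx":0,"ty":-3,"tz":0,"yaw":0}]'
```

```text
t: 7.4
ee_pos: [0.4746, -0.0642, 0.0426]
orientation: [[-0.005, -0.969, -0.246], [-0.001, -0.246, 0.969], [-1.0, 0.006, 0.0]]
force: [-12.3, -7.3, 9.9]
gripper_width: 0.007
```

```bash
python3 -m jog '[{"fingers":255,"tx":0,"ty":10,"tz":0,"yaw":0},{"fingers":255,"tx":0,"ty":50,"tz":0,"yaw":0},{"fingers":255,"tx":0,"ty":100,"tz":0,"yaw":0},{"fingers":255,"tx":0,"ty":122,"tz":-20,"yaw":0},{"fingers":255,"tx":0,"ty":122,"tz":-80,"yaw":0},{"fingers":255,"tx":0,"ty":122,"tz":-140,"yaw":0},{"fingers":255,"tx":0,"ty":122,"tz":-166,"yaw":0},{"fingers":255,"tx":0,"ty":122,"tz":-166,"yaw":0}]'
cat > v.py <<'E'
import sys
from h import *
np.set_printoptions(precision=4,suppress=True)
s=sense();print(s['t'],s['ee_pos'],s['force'])
c=np.array([.637,-.107]);w=.247;A=np.array([[np.cos(w),np.sin(w)],[-np.sin(w),np.cos(w)]])
print('tcp chest',A@(np.array(s['ee_pos'])[:2]-c));ims=[]
for cam in ['scene','side','wrist']:
    p=get_image(cam);ims.append(p['img'])
    for l in ['knob_left','knob_right','jar','spray']:
        g=spot_point(l,p)
        if g:
            o,d=ray(p,g[0]['uv'],s);Q=o+d[0]*((.041 if 'knob' in l else 0)-o[2])/d[0][2];print(cam,l,round(g[0]['p'],2),np.round(g[0]['uv']),A@(Q[:2]-c))
a=cv2.resize(ims[0][140:320,170:410],(800,600)) ; b=cv2.resize(ims[1][130:300,190:390],(800,600))
cv2.imwrite('pics/%s.png'%sys.argv[1],np.hstack([cv2.resize(a,(400,300)),cv2.resize(b,(400,300))]))
E
python3 v.py b1
```

```text
t: 8.4
ee_pos: [0.4004, -0.2568, 0.0428]
orientation: [[0.002, -0.97, -0.242], [-0.002, -0.242, 0.97], [-1.0, -0.002, -0.002]]
force: [-0.0, -0.5, 0.1]
gripper_width: 0.002
8.4 [ 0.4004 -0.2568  0.0428] [-0.0486 -0.466   0.1235]
tcp chest [-0.266  -0.0874]
scene knob_left 0.55 [232. 231.] [-0.1447  0.0873]
scene knob_right 0.93 [231. 288.] [-0.2169 -0.08  ]
scene jar 0.74 [207. 201.] [-0.1796  0.2267]
scene spray 0.73 [268. 333.] [-0.1664 -0.2479]
side knob_left 0.66 [256. 234.] [-0.138   0.0829]
side knob_right 0.69 [292. 272.] [-0.2181 -0.0824]
side jar 0.67 [209. 234.] [-0.1809  0.2358]
side spray 0.83 [348. 292.] [-0.1804 -0.2545]
wrist knob_right 0.47 [254. 321.] [-0.2131 -0.0863]
wrist spray 0.61 [ 29. 327.] [-0.1765 -0.2551]
```

View pics/b1.png

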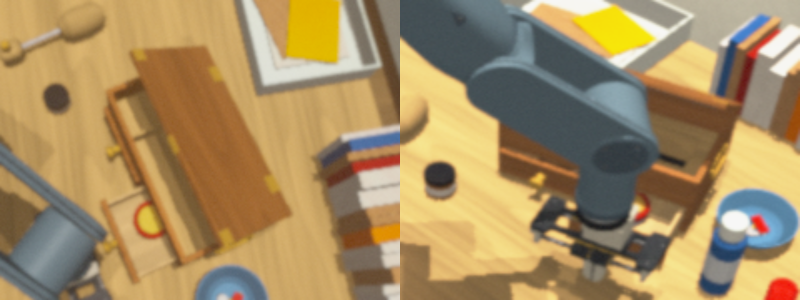

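The left drawer is home: its knob is at chest x ≈ -0.138 and looks flush at crop (112,152). The right drawer is still out, and the spray can is about 46 mm clear of the gripper. Next is the right drawer.

```bash
python3 -m jog '[{"fingers":255,"tx":0,"ty":-20,"tz":4,"yaw":0},{"fingers":255,"tx":0,"ty":-34,"tz":4,"yaw":0},{"fingers":255,"tx":0,"ty":-40,"tz":4,"yaw":0},{"fingers":255,"tx":0,"ty":-46,"tz":4,"yaw":0},{"fingers":255,"tx":0,"ty":-52,"tz":4,"yaw":0},{"fingers":255,"tx":0,"ty":-58,"tz":4,"yaw":0},{"fingers":255,"tx":0,"ty":-64,"tz":4,"yaw":0},{"fingers":255,"tx":0,"ty":-70,"tz":4,"yaw":0},{"fingers":255,"tx":0,"ty":-76,"tz":4,"yaw":0},{"fingers":255,"tx":0,"ty":-82,"tz":4,"yaw":0},{"fingers":255,"tx":0,"ty":-88,"tz":4,"yaw":0},{"fingers":255,"tx":0,"ty":-94,"tz":4,"yaw":0},{"fingers":255,"tx":0,"ty":-100,"tz":4,"yaw":0},{"fingers":255,"tx":0,"ty":-105,"tz":4,"yaw":0},{"fingers":255,"tx":0,"ty":-109,"tz":4,"yaw":0},{"fingers":255,"tx":0,"ty":-112,"tz":4,"yaw":0},{"fingers":255,"tx":0,"ty":-114,"tz":4,"yaw":0}]'
```

```text
t: 11.28
ee_pos: [0.5092, -0.2226, 0.0426]
orientation: [[-0.0, -0.97, -0.245], [0.0, -0.245, 0.97], [-1.0, 0.0, 0.0]]
force: [-2.2, 0.0, -0.9]
gripper_width: 0.008
```

```bash
python3 -m jog '[{"fingers":255,"tx":0,"ty":-1,"tz":0,"yaw":0},{"fingers":255,"tx":0,"ty":-2,"tz":0,"yaw":0},{"fingers":255,"tx":0,"ty":-3,"tz":0,"yaw":0},{"fingers":255,"tx":0,"ty":-4,"tz":0,"yaw":0}]'
```

```text
t: 11.78
ee_pos: [0.513, -0.2216, 0.0426]
orientation: [[-0.0, -0.97, -0.245], [0.0, -0.245, 0.97], [-1.0, 0.0, 0.0]]
force: [-2.7, -0.5, -0.1]
gripper_width: 0.004
```

```bash
python3 -m jog '[{"fingers":255,"tx":0,"ty":-1,"tz":0,"yaw":0},{"fingers":255,"tx":0,"ty":-2,"tz":0,"yaw":0}]'
```

```text
t: 12.02
ee_pos: [0.5143, -0.2213, 0.0426]
orientation: [[-0.002, -0.97, -0.245], [-0.0, -0.245, 0.97], [-1.0, 0.001, 0.0]]
force: [-6.4, -1.4, 3.3]
gripper_width: 0.009
```

```bash
python3 -m jog '[{"fingers":255,"tx":0,"ty":-1,"tz":0,"yaw":0},{"fingers":255,"tx":0,"ty":-2,"tz":0,"yaw":0}]'
```

```text
t: 12.28
ee_pos: [0.5144, -0.2212, 0.0427]
orientation: [[-0.005, -0.969, -0.246], [-0.0, -0.246, 0.969], [-1.0, 0.005, 0.001]]
force: [-13.0, -4.5, 7.0]
gripper_width: 0.001
```

The right drawer hit its stop too, at the expected position. Now retreat, rise, and look at the lid.

```bash
python3 -m jog '[{"fingers":255,"tx":0,"ty":10,"tz":0,"yaw":0},{"fingers":255,"tx":0,"ty":50,"tz":0,"yaw":0},{"fingers":255,"tx":-20,"ty":90,"tz":0,"yaw":0},{"fingers":255,"tx":-80,"ty":100,"tz":0,"yaw":0},{"fingers":255,"tx":-140,"ty":100,"tz":0,"yaw":0},{"fingers":255,"tx":-200,"ty":100,"tz":0,"yaw":0},{"fingers":255,"tx":-260,"ty":100,"tz":10,"yaw":0},{"fingers":255,"tx":-292,"ty":90,"tz":50,"yaw":0},{"fingers":255,"tx":-292,"ty":60,"tz":81,"yaw":0},{"fingers":255,"tx":-292,"ty":60,"tz":81,"yaw":0}]'
python3 v.py b2; python3 m.py
```

```text
t: 13.52
ee_pos: [0.44, -0.1549, 0.3356]
orientation: [[0.003, -0.969, -0.248], [-0.001, -0.248, 0.969], [-1.0, -0.003, -0.001]]
force: [-0.2, -0.6, -0.6]
gripper_width: 0.011
13.525 [ 0.44   -0.1549  0.3356] [-0.1601 -0.61   -0.5518]
tcp chest [-0.2027  0.0017]
scene knob_left 0.77 [236. 231.] [-0.1326  0.0798]
scene knob_right 0.55 [256. 279.] [-0.1353 -0.086 ]
scene spray 0.77 [264. 336.] [-0.1812 -0.2518]
side knob_left 0.81 [258. 234.] [-0.1326  0.0791]
side knob_right 0.73 [306. 255.] [-0.1395 -0.0923]
side jar 0.53 [212. 235.] [-0.1779  0.2267]
side spray 0.81 [348. 292.] [-0.1777 -0.2565]
wrist knob_right 0.8 [198. 200.] [-0.1337 -0.083 ]
wrist jar 0.73 [392. 161.] [-0.1877  0.2262]
wrist spray 0.59 [102. 169.] [-0.1731 -0.2433]
lid 0.7110559470181922 yaw normal 0.24913876455546377 rect ((9.121116638183594, 8.744537353515625), (195.07394409179688, 337.2398986816406), 0.22094082832336426)
check 2.42861286636753e-17
width 0.3302080124531451
chest [ 0.6374 -0.1078  0.    ]
fit x y yaw lid dl dr [ 0.6378 -0.1053  0.2599  0.7051  0.0011 -0.0037]
scene knob_left 2.480351132837555
scene knob_right 3.58601849911426
scene lid_hinge 2.1948559853213947
scene lid_edge 1.6301437845561093
scene chest 2.6798959091851384
side knob_left 6.982890949603493
side knob_right 5.339420899853407
side chest 8.877692890176824
knob_left [ 0.4822 -0.0613  0.041 ]
knob_right [ 0.5292 -0.2195  0.041 ]
lid_edge [ 0.5948 -0.1167  0.2848]
```

View pics/b2.png

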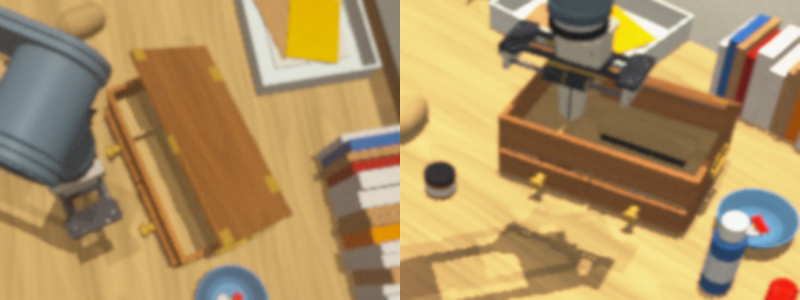

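The crops show both drawers flush, with knobs at (112,152)/(148,230) in the scene crop and (538,182)/(632,215) in the side crop, and nothing around the chest has moved. Next I'll move over the lid's front edge and push down along its arc.

```bash
python3 -m jog '[{"fingers":255,"tx":0,"ty":-60,"tz":-2,"yaw":0},{"fingers":255,"tx":0,"ty":-120,"tz":-2,"yaw":0},{"fingers":255,"tx":0,"ty":-172,"tz":-2,"yaw":0},{"fingers":255,"tx":10,"ty":-180,"tz":-2,"yaw":0},{"fingers":255,"tx":28,"ty":-180,"tz":-2,"yaw":0},{"fingers":255,"tx":36,"ty":-180,"tz":-2,"yaw":0},{"fingers":255,"tx":41,"ty":-180,"tz":-2,"yaw":0},{"fingers":255,"tx":46,"ty":-177,"tz":-2,"yaw":0},{"fingers":255,"tx":52,"ty":-172,"tz":-2,"yaw":0},{"fingers":255,"tx":58,"ty":-166,"tz":-2,"yaw":0},{"fingers":255,"tx":64,"ty":-161,"tz":-2,"yaw":0}]'
python3 m.py | grep -E "^lid |fit"
```

```text
t: 16.3
ee_pos: [0.5954, -0.1196, 0.2705]
orientation: [[0.001, -0.97, -0.245], [-0.0, -0.245, 0.97], [-1.0, -0.001, -0.001]]
force: [2.4, 0.5, 1.0]
gripper_width: 0.006
lid 0.5624103627244879 yaw normal 0.2502800502297387 rect ((-5.2109527587890625, 83.83806610107422), (196.50057983398438, 338.68975830078125), 0.13538433611392975)
fit x y yaw lid dl dr [ 0.6317 -0.1046  0.2561  0.5615 -0.0149 -0.0111]
```

```bash
python3 -m jog '[{"fingers":255,"tx":5,"ty":4,"tz":0,"yaw":0},{"fingers":255,"tx":10,"ty":7,"tz":0,"yaw":0},{"fingers":255,"tx":16,"ty":11,"tz":0,"yaw":0},{"fingers":255,"tx":22,"ty":15,"tz":0,"yaw":0},{"fingers":255,"tx":28,"ty":18,"tz":0,"yaw":0},{"fingers":255,"tx":34,"ty":21,"tz":0,"yaw":0},{"fingers":255,"tx":40,"ty":24,"tz":0,"yaw":0},{"fingers":255,"tx":46,"ty":26,"tz":0,"yaw":0},{"fingers":255,"tx":52,"ty":28,"tz":0,"yaw":0},{"fingers":255,"tx":58,"ty":30,"tz":0,"yaw":0},{"fingers":255,"tx":64,"ty":31,"tz":0,"yaw":0},{"fingers":255,"tx":70,"ty":33,"tz":0,"yaw":0},{"fingers":255,"tx":75,"ty":34,"tz":0,"yaw":0},{"fingers":255,"tx":80,"ty":35,"tz":0,"yaw":0},{"fingers":255,"tx":85,"ty":36,"tz":0,"yaw":0},{"fingers":255,"tx":89,"ty":36,"tz":0,"yaw":0},{"fingers":255,"tx":92,"ty":36,"tz":0,"yaw":0},{"fingers":255,"tx":94,"ty":36,"tz":0,"yaw":0}]'
```

```text
t: 19.2
ee_pos: [0.5603, -0.1282, 0.1764]
orientation: [[-0.001, -0.97, -0.245], [0.0, -0.245, 0.97], [-1.0, 0.001, 0.0]]
force: [0.2, 0.2, 1.1]
gripper_width: 0.005
```

```bash
python3 -m jog '[{"fingers":255,"tx":1,"ty":0,"tz":0,"yaw":0},{"fingers":255,"tx":2,"ty":0,"tz":0,"yaw":0},{"fingers":255,"tx":3,"ty":0,"tz":0,"yaw":0}]'
```

```text
t: 19.58
ee_pos: [0.5606, -0.1282, 0.1737]
orientation: [[0.0, -0.97, -0.245], [-0.0, -0.245, 0.97], [-1.0, -0.0, -0.0]]
force: [-0.8, 1.0, 1.8]
gripper_width: 0.002
```

```bash
python3 -m jog '[{"fingers":255,"tx":1,"ty":0,"tz":0,"yaw":0},{"fingers":255,"tx":2,"ty":0,"tz":0,"yaw":0},{"fingers":255,"tx":2,"ty":0,"tz":0,"yaw":0}]'
```

```text
t: 19.95
ee_pos: [0.5606, -0.1282, 0.1723]
orientation: [[0.0, -0.97, -0.245], [-0.0, -0.245, 0.97], [-1.0, -0.0, -0.0]]
force: [-2.6, 0.2, 5.1]
gripper_width: 0.004
```

```bash
python3 -m jog '[{"fingers":255,"tx":1,"ty":0,"tz":0,"yaw":0},{"fingers":255,"tx":1,"ty":0,"tz":0,"yaw":0}]'
```

```text
t: 20.2
ee_pos: [0.5606, -0.1282, 0.1722]
orientation: [[0.001, -0.97, -0.245], [-0.001, -0.245, 0.97], [-1.0, -0.001, -0.001]]
force: [-3.4, 1.0, 10.7]
gripper_width: 0.007
```

The lid met its stop with the tip at z = 0.158. I'll lift off and check.

```bash
python3 -m jog '[{"fingers":255,"tx":-10,"ty":0,"tz":0,"yaw":0},{"fingers":255,"tx":-60,"ty":0,"tz":0,"yaw":0},{"fingers":255,"tx":-120,"ty":20,"tz":0,"yaw":0},{"fingers":255,"tx":-150,"ty":80,"tz":0,"yaw":0},{"fingers":255,"tx":-150,"ty":140,"tz":0,"yaw":0},{"fingers":255,"tx":-150,"ty":190,"tz":0,"yaw":0},{"fingers":255,"tx":-150,"ty":190,"tz":0,"yaw":0}]'
python3 v.py b3; python3 - <<'E'
from h import *
p=get_image('scene');m=outline_of('lid',p)[0]['region']
v,u=np.nonzero(cv2.erode(m.astype(np.uint8),np.ones((5,5)))&(p['range_z']>0));P=pts(p,np.c_[u,v])
k=np.linalg.lstsq(np.c_[P[:,:2]-[.637,-.107],np.ones(len(P))],P[:,2],rcond=None)[0];print('lid plane slope x,y, z at centre',k,np.percentile(P[:,2],[2,98]))
E
```

```text
t: 21.08
ee_pos: [0.3741, -0.1751, 0.3215]
orientation: [[0.001, -0.97, -0.241], [-0.001, -0.241, 0.97], [-1.0, -0.001, -0.002]]
force: [0.4, -0.2, -0.7]
gripper_width: 0.004
21.075 [ 0.3741 -0.1751  0.3215] [ 0.4019 -0.1794 -0.6629]
tcp chest [-0.2715 -0.0018]
scene knob_left 0.85 [235. 230.] [-0.1356  0.0837]
scene knob_right 0.7 [253. 279.] [-0.1422 -0.083 ]
scene jar 0.69 [209. 202.] [-0.1744  0.2228]
scene spray 0.83 [264. 335.] [-0.178  -0.2501]
side knob_left 0.58 [257. 234.] [-0.1344  0.0796]
side knob_right 0.68 [303. 254.] [-0.1401 -0.0834]
side jar 0.73 [208. 232.] [-0.1748  0.243 ]
side spray 0.7 [344. 292.] [-0.184  -0.2457]
wrist jar 0.67 [393. 201.] [-0.1931  0.2247]
wrist spray 0.81 [102. 208.] [-0.1825 -0.249 ]
lid plane slope x,y, z at centre [ 8.28810895e-04 -1.38420967e-04  1.58236139e-01] [0.15416416 0.16233781]
```

View pics/b3.png

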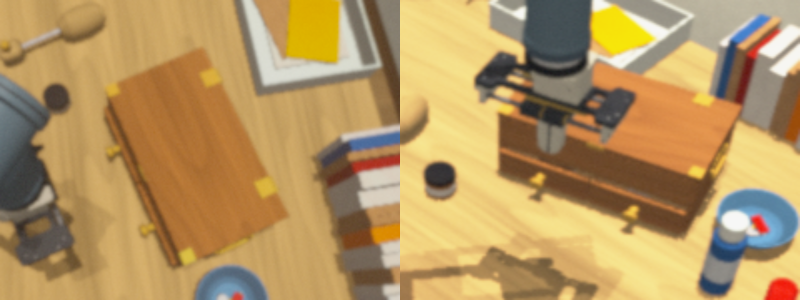

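The lid is flat at z = 0.158 and both drawers are flush. Both drawers stopped at the same depth, chest x = -0.147 at the TCP. Handing in.

```bash
python3 -c "
from station import r
print(r.job_done())"
```

```text
the job is handed in; nothing more can be done
None
```

I closed the chest and handed the job in at about 21 s: left drawer first, then the right, each pushed by its knob with the closed fingertips, then the lid pushed down along its arc.

- **Drawers:** both hit a firm stop at the same depth, with 13–14 N at the stops. At the last look the knobs measured chest x ≈ -0.135 (left) and -0.141 (right), against -0.138 when home. That 6 mm disagreement is within the camera noise.
- **Lid:** it stopped with the fingertips at z = 0.158 and about 11 N at the stop. Afterwards its top measured flat (slope under 0.001) at z = 0.158, which is the height for fully shut.
- **Surroundings:** the jar and spray can measured where they were, within measurement noise. The bowl and shoe tree looked undisturbed in the pictures, though I didn't re-measure them.
- **Not checked:** the shoehorn, which I didn't compare, and the tins and brush, hidden once everything was shut.

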